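# Find and mark the proud rest pad of a specimen stage

### The arm

A 6-joint arm with a two-finger parallel gripper is mounted at the origin on the work surface. World frame = base frame: x ahead of the robot, y to its left, z up, the work surface at z = 0. Lengths are in m, angles in degrees, forces in N, time in s.
With the tool pointing down it reaches from about 0.375 to 0.9 m from the base axis. Payload 3.1 kg.
Tool frame: the origin (TCP) lies on the centre line of the jaws, within the pads' length; the fingertips stand 25 mm ahead of it and the grasp point (between the pads) lies 6 mm ahead of it; z points along the fingers, y is the line along which they close (so a half turn about z gives the same grasp; the last joint's range is limited). The gripper opens to 87 mm and grips with 3 to 60 N. Pads are 19 mm wide; open, the fingers measure 117 mm over their backs; the gripper's body (75 mm by 190 mm) begins 51 mm behind the grasp point.
Start: joints at [60.877, 30.224, 82.088, -0, 67.689, -10.227], TCP at [0.202, 0.591, 0.248] pointing down, gripper open.
Joint ranges: [-176.69, 176.69], [-43.24, 126.21], [12.49, 139.97], [-82, 262], [0, 151.66], [-163.58, 163.58]. Speed limits (degrees/s): [159.86, 159.86, 180, 180, 180, 180].

### API

Orientations are given as a 3x3 rotation matrix whose columns are the frame's x, y, z axes.
In Python, from rig import * gives the robot as it stands.
- The arm moves only by the tool step_arm, never from a script. Its argument "steps" is a list of rows, each a list of 7 numbers: the shift along the tool's x, y, z normalised to -1 to 1, where 1 is 0.3 m, then the turn, a rotation vector about the tool's x, y, z normalised to -1 to 1, where 1 is 45 degrees, then the gripper's target within -1 to 1 (shut at 1, half-way at 0, fully open at -1). A call has 1 to 8 rows; each row is the pose to reach, as a shift and turn from the pose commanded when the call began, along the tool's axes at that moment; what a row does not reach only later rows make up. A row lasts 1/12 s, in which the tool goes at most 41.7 mm and 7.16 degrees, less where a joint would pass 70% of its speed; a pose out of reach is approached as far as the arm can. A call with a number of a shift or a turn outside -1 to 1 is refused whole. A call with a gripper value outside its range is refused whole. The fingers move at their own pace and stop on an object; the grip force is fixed at half the most. Time passes only in rows, so rows that repeat a pose let the fingers close. It gives the time, the measured TCP pose, the force, the opening and the grip force at its end, in the units of the state.
- read_state(): the state, without advancing time (a new reading comes with each control period).
- capture(name): name is "scene" or "top" or "wrist"; returns a dict with "image" (420x560x3 uint8, red, green, blue), "vertical_fov" (degrees; the focal length in pixels is half the picture's height over the tangent of half this angle, whatever the lens; pixels are square), "cx", "cy" (the principal point, pixels), "world_from_camera" (4x4, takes a point from camera to world coordinates); the wrist camera has in their place "T_tool_cam" (4x4, takes a point from camera to tool coordinates, whose origin is the TCP and whose axes are the flange's). Camera axes: x right, y down, z forward; pixel columns grow to the right and rows downward; lengths in m; the calibration is good to about 2 mm. A picture is of the moment at which its call begins: read the wrist's pose just before it. There is no depth.
- hand_in(): hands the job in; it is judged then, once.
The state is a dict: "time_s": time; "joint_positions": joint angles; "qvel": joint speeds; "tau": joint torques, N m; "position": TCP position; "tcp_rot": TCP orientation; "force": force on the tool from outside, world axes, zero at the start; "moment": the same for the moment, N m; "opening": opening from 0.0 (shut) to 1.0 (fully open); "grasp_force": force on a finger pad.
Only numpy, scipy, OpenCV 4.12 (cv2) and the standard library are available. Lean on these libraries where they do the work, as an engineer would, in place of code of your own. Each camera call takes 0.05 s, during which the arm holds its last target. There are 200 camera calls.

### The job

One of the six black rest pads on the specimen stage stands 2 to 3 mm proud of the others and makes fossils rock. Take the spring-loaded marking probe from its holder and find that pad by touching its foot lightly to the pads (no more than about 7 N on any that are not the proud one); then press it onto the proud pad firmly, at about 13 N and never over 18 N, for a full second so that it prints, and leave the probe standing upright on that pad, let go. Do not shift the glue bottle, the yellow block or the fossil.

Things in the scene. Friction and masses are not known exactly. Their poses are not given: they have to be found in the camera images.
- stage: Grey metal specimen stage, a fixed plate 150 mm (its x) by 210 mm (its y), 30 mm high; origin at the centre of its underside, on the work surface. On it are six fixed, hard black round pads, 32 mm across, centred at x = -35 or +35 mm and y = -64, 0 or +64 mm in its frame. Five pads have flat tops 40 mm above the work surface (within 0.3 mm); one, in any of the six places, is 2.2 to 3.2 mm higher.
- holder: Fixed probe holder: aluminium plate 70 x 70 x 10 mm with a black ring on it, 44 mm outside, 34 mm inside, rising to 22 mm above the work surface; origin at the centre of its underside. At the start the probe stands loosely upright in the ring, on the plate.
- probe_grip (a point): Point on the axis of the loose marking probe at the height to grip it, 65 mm above its foot face when the spring is out; z points up along the probe. The probe is a round aluminium barrel with orange bands, 26 mm in diameter, from 28 to 106 mm above the foot face, straight up to 98 mm; whole probe about 0.14 kg.
- foot_face (a point): Centre of the flat underside of the probe's blue round foot, 22 mm in diameter; the foot slides straight up towards the barrel against a spring. The probe can stand on it.
- foot (a joint): How far the probe's foot is pushed in, in m: 0 is out, 0.014 is the stop. The spring starts to give at 2.4 N and then takes 1.5 N more per mm: 3 mm is 6.9 N, 7 mm is 12.9 N, 10 mm is 17.4 N.
- glue_mid (a point): Middle of a loose white glue bottle with a yellow cap, 42 mm in diameter, 110 mm tall. A bystander.
- foam_mid (a point): Middle of a loose yellow block, 60 x 90 x 50 mm high. A bystander.
- fossil_mid (a point): Middle of a loose brown and white fossil lump, about 72 mm across and 44 mm high. A bystander.
Things that resemble listed ones, but are neither listed nor needed, are in the scene too. Of the things that look like the part that bears probe_grip, the middle-sized one is meant.

How it is judged (in metres and radians):
On the way, in this order (a step that is already met when the one before it is completed fails the run):
1. the probe is lifted out of its holder (height (world z) of foot_face above 0.03 m), for 0.1 s.
2. the probe is pressed firmly on the proud pad: foot pushed in by more than 5.5 mm (10.6 N), foot face over the stage's pads and higher than 41.3 mm (value of joint foot above 0.0055 m and z of foot_face in the frame of stage above 0.0413 m and x of foot_face in the frame of stage between -0.055 and 0.055 m and y of foot_face in the frame of stage between -0.085 and 0.085 m), for 0.6 s.
At the end, for the whole second after the job is handed in: the probe stands upright (within 0.08 rad) by itself on the proud pad: its foot face over the stage's pads, higher than 41.3 mm above the stage's underside (the other pads end at 40 mm), its spring out (foot pushed in by less than 2 mm) (z of foot_face in the frame of stage above 0.0413 m and x of foot_face in the frame of stage between -0.055 and 0.055 m and y of foot_face in the frame of stage between -0.085 and 0.085 m and angle between probe_grip's own z axis and vertical below 0.08 rad and value of joint foot below 0.002 m); the robot touches nothing.
It fails at once if the probe is pressed with over 9 N (foot in by more than 4.5 mm) anywhere but on the proud pad (value of joint foot above 0.0045 m and not (z of foot_face in the frame of stage above 0.0413 m and x of foot_face in the frame of stage between -0.055 and 0.055 m and y of foot_face in the frame of stage between -0.085 and 0.085 m)).
It fails at once if the probe is pressed with over 19 N (foot in by more than 11 mm) (value of joint foot above 0.011 m).
It fails at once if a bystander is shifted by more than 15 mm (distance of any of glue_mid, foam_mid, fossil_mid from where it was at the start of the episode above 0.015 m).
It also fails if it takes over 58 s, if anything falls off the work surface, if the arm or the gripper's body presses on something with over 40 N, if the wrist force passes 120 N, or if a joint passes its speed limit or range.

## Working session

There is one attempt and no reset: what is moved stays moved. The work goes in short steps, Python scripts to look and compute and a tool call to move; the robot and the scene stay as the last step left them, time stands still between calls to the robot, and variables do not carry over. Pictures are saved under pics/ and viewed, at most 10 in all, crops included, and the job is handed in when it is done.

Besides the shell and the picture viewer there is one more tool, called after "Call:" by a JSON object that holds its "api" and its "payload". step_arm: Moves the arm, as the interface text tells. Scaled input: -1 to 1 covers 0.3 m each way for a shift and 45 degrees each way for a turn. Its arguments: {"type":"object","properties":{"steps":{"type":"array"}},"required":["steps"]}

```bash
mkdir -p pics; ls; python3 - <<'E'
from rig import *
import cv2,pickle
s=read_state();print(s['time_s'],s['position'],s['tcp_rot'],s['force'],s['opening'])
d={}
for n in("scene","top"):
    c=capture(n);d[n]=c
    print(n,c['vertical_fov'],c['cx'],c['cy'],c['world_from_camera'])
    cv2.imwrite(f'pics/{n}0.png',c['image'][:,:,::-1])
pickle.dump(d,open('cams.pkl','wb'))
E
```

```text
pics
0.0 [0.20204219 0.59072664 0.24657829] [[-9.46113237e-01  3.23834312e-01 -1.03959913e-03]
 [ 3.23835765e-01  9.46111438e-01 -1.88260193e-03]
 [ 3.73925524e-04 -2.11781398e-03 -9.99997688e-01]] [-0.47620456 -0.00316307  0.50893398] 0.9986292805032984
scene 50.22590724595284 287.52185709809396 205.7445978201449 [[-0.464634    0.56934548 -0.67820423  1.35105853]
 [ 0.885348    0.28436868 -0.36782247  0.33475572]
 [-0.01655802 -0.77134958 -0.63619624  0.76810683]
 [ 0.          0.          0.          1.        ]]
top 45.14863104142191 279.75596712709955 208.3392701249327 [[-0.01781085 -0.97842811  0.20581836  0.40016399]
 [-0.99982799  0.01636415 -0.00872928 -0.05433989]
 [ 0.00517293 -0.20593844 -0.97855128  1.12451595]
 [ 0.          0.          0.          1.        ]]
```

View pics/scene0.png

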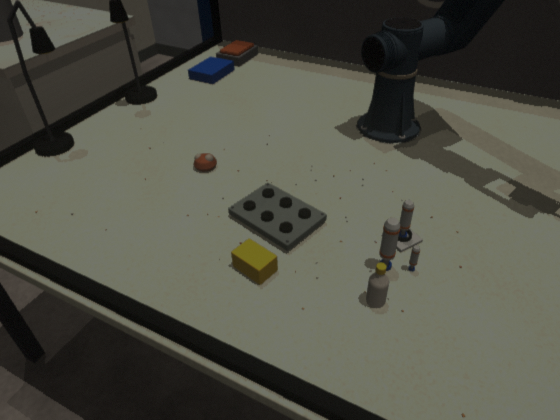

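View pics/top0.png

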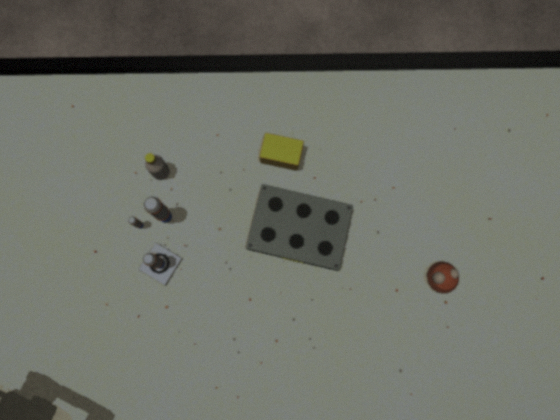

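The scene shows three probe-like things. The large one is at scene (390,240), top (155,207). The middle-sized one stands in the ring and plate at scene (406,218), top (150,260). The small one is at scene (414,257), top (135,221). The one in the holder is both middle-sized and in the right place, so I choose it. I'll check it in a close crop and measure.

```bash
cat > h.py <<'E'
import numpy as np,cv2,pickle
d=pickle.load(open('cams.pkl','rb'))
def ray(c,u,v,T=None):
    T=c['world_from_camera'] if T is None else T
    f=c['image'].shape[0]/2/np.tan(np.radians(c['vertical_fov'])/2)
    r=T[:3,:3]@np.array([(u-c['cx'])/f,(v-c['cy'])/f,1.]);return T[:3,3],r/np.linalg.norm(r)
def onz(c,u,v,z,T=None):
    o,r=ray(c,u,v,T);return o+r*(z-o[2])/r[2]
def cross(r1,r2):
    A=np.stack([r1[1],-r2[1]],1);t=np.linalg.lstsq(A,r2[0]-r1[0],rcond=None)[0]
    a=r1[0]+r1[1]*t[0];b=r2[0]+r2[1]*t[1];return (a+b)/2,np.linalg.norm(a-b)
E
python3 - <<'E'
from h import *
t=d['top'];s=d['scene']
a=cv2.resize(s['image'][190:310,365:435],None,fx=5,fy=5,interpolation=cv2.INTER_CUBIC)
b=cv2.resize(t['image'][190:290,120:190],None,fx=5.9,fy=6,interpolation=cv2.INTER_CUBIC)
im=np.clip(np.hstack([a,b])[:,:,::-1].astype(float)*1.7,0,255);cv2.imwrite('pics/crop.png',im);print(im.shape)
# pads
g=cv2.cvtColor(t['image'],cv2.COLOR_RGB2GRAY)
m=(g[190:265,250:350]<45).astype('uint8')
n,l,st,ce=cv2.connectedComponentsWithStats(m)
P=[]
for i in range(1,n):
    if st[i,4]>80:
        p=onz(t,ce[i,0]+250,ce[i,1]+190,0.04);P.append(p[:2]);print(st[i,4],(ce[i]+[250,190]).round(1),p.round(4))
P=np.array(P);print('centre',P.mean(0))
# stage outline
hsv=cv2.cvtColor(t['image'],cv2.COLOR_RGB2HSV);print(g[228,255],g[228,240],g[225,300],g[265,165],g[265,190],t['image'][150,283])
for nme,c in (('top',t),('scene',s)):
    hsv=cv2.cvtColor(c['image'],cv2.COLOR_RGB2HSV)
    y=cv2.inRange(hsv,(20,150,60),(35,255,255));n,l,st,ce=cv2.connectedComponentsWithStats(y)
    print(nme,'yellow',[(st[i].tolist(),ce[i].round(1)) for i in range(1,n) if st[i,4]>30])
E
```

```text
(600, 763, 3)
152 [275.2 203.7] [ 0.6388 -0.0541  0.04  ]
152 [303.3 210.4] [ 0.6229 -0.1155  0.04  ]
152 [331.4 217. ] [ 0.607  -0.1766  0.04  ]
152 [267.7 234.2] [ 0.5715 -0.0368  0.04  ]
156 [296.2 240.8] [ 0.5559 -0.0984  0.04  ]
157 [324.8 247.6] [ 0.54   -0.1598  0.04  ]
centre [ 0.58932486 -0.10687143]
80 122 77 55 124 [124 126  45]
top yellow [([261, 135, 41, 31, 931], array([281.4, 149.6])), ([146, 154, 9, 9, 52], array([150.1, 158.1]))]
scene yellow [([232, 239, 45, 45, 1001], array([256.8, 258.5])), ([376, 263, 11, 11, 79], array([381.2, 267.4]))][ WARN:0@0.073] global loadsave.cpp:1063 imwrite_ Unsupported depth image for selected encoder is fallbacked to CV_8U.
```

View pics/crop.png

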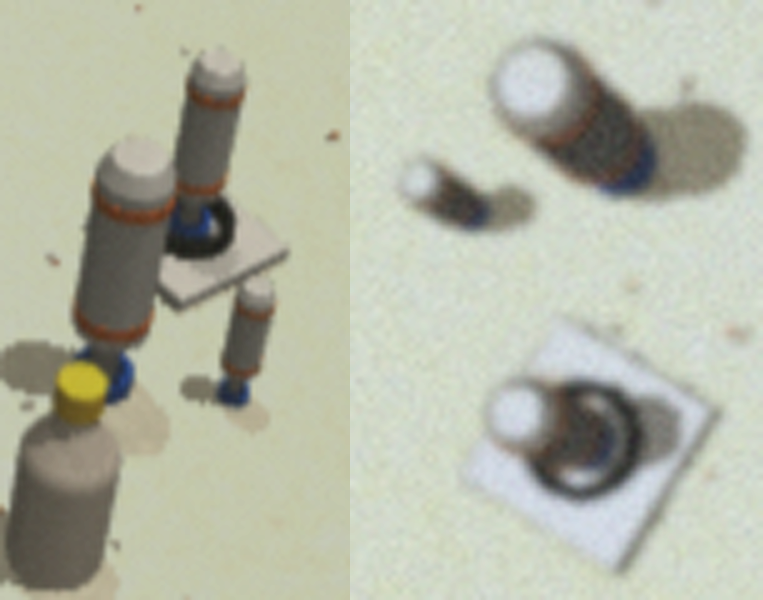

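The crop confirms the choice: the middle-sized probe stands in the black ring on the plate, with its cap at top (148.8,258.7) and scene (408.6,203.6). The large and small ones stand free on the table.

```bash
python3 - <<'E'
from h import *
t=d['top'];s=d['scene']
T=lambda x,y:(120+(x-350)/5.9,190+y/6)
S=lambda x,y:(365+x/5,190+y/5)
print('cap',cross(ray(t,*T(520,412)),ray(s,*S(218,62))),onz(t,*T(520,412),.116))
print('ring',onz(t,*T(583,440),.022), 'plate',np.mean([onz(t,*T(*p),.01) for p in[(567,318),(718,412),(620,572),(465,470)]],0))
for p in[(567,318),(718,412),(620,572),(465,470)]:print(onz(t,*T(*p),.01).round(3))
print('bigcap',cross(ray(t,*T(535,85)),ray(s,*S(143,153))))
print('bigfoot',onz(t,*T(628,168),0.005))
print('smallcap',cross(ray(t,*T(420,182)),ray(s,*S(258,285))))
print('glue cap',cross(ray(t,150.1,158.1),ray(s,381.2,267.4)))
print('foam',onz(t,281.4,149.6,.05),'fossil',onz(t,443,277,.03))
P=np.array([[.6388,-.0541],[.6229,-.1155],[.607,-.1766],[.5715,-.0368],[.5559,-.0984],[.54,-.1598]])
print(np.linalg.norm(P[0]-P[1]),np.linalg.norm(P[0]-P[3]))
E
```

```text
cap (array([0.51477399, 0.20022994, 0.11131332]), np.float64(0.001498661278681494)) [0.51403138 0.19978387 0.116     ]
ring [0.51406362 0.19988817 0.022     ] plate [0.51435273 0.19907887 0.01      ]
[0.561 0.21  0.01 ]
[0.525 0.153 0.01 ]
[0.467 0.187 0.01 ]
[0.505 0.246 0.01 ]
bigcap (array([0.62083913, 0.19350959, 0.1362458 ]), np.float64(6.573837430271161e-05))
bigfoot [0.61763517 0.18982563 0.005     ]
smallcap (array([0.60211297, 0.25025039, 0.06657175]), np.float64(0.0017603619334874692))
glue cap (array([0.72830237, 0.20730135, 0.1021524 ]), np.float64(0.0016529326651168854))
foam [ 0.7598461  -0.06997078  0.05      ] fossil [ 0.47321501 -0.41336637  0.03      ]
0.06342531040523176 0.06948798457287421
```

Call:
{"api": "step_arm", "payload": {"steps": [[-0.7,-0.45,0,0,0,-0.42,-1],[-0.7,-0.45,0,0,0,-0.42,-1],[-0.7,-0.45,0,0,0,-0.42,-1],[-0.7,-0.45,0,0,0,-0.42,-1],[-0.7,-0.45,0,0,0,-0.42,-1],[-0.7,-0.45,0,0,0,-0.42,-1],[-0.7,-0.45,0,0,0,-0.42,-1],[-0.7,-0.45,0,0,0,-0.42,-1]]}}

```text
time_s: 0.77
position: [0.3588, 0.3937, 0.2473]
tcp_rot: [[-1.0, 0.005, -0.001], [0.005, 1.0, -0.0], [0.001, -0.0, -1.0]]
force: [-0.5, 0.3, 0.1]
opening: 1.004
grasp_force: 0.0
```

Call:
{"api": "step_arm", "payload": {"steps": [[-0.52,-0.645,0,0,0,0,-1],[-0.52,-0.645,0,0,0,0,-1],[-0.52,-0.645,0,0,0,0,-1],[-0.52,-0.645,0,0,0,0,-1],[-0.52,-0.645,0,0,0,0,-1],[-0.52,-0.645,0,0,0,0,-1],[-0.52,-0.645,0,0,0,0,-1],[-0.52,-0.645,0,0,0,0,-1]]}}

```text
time_s: 1.43
position: [0.5141, 0.2019, 0.2472]
tcp_rot: [[-1.0, 0.003, -0.001], [0.003, 1.0, 0.001], [0.001, 0.001, -1.0]]
force: [0.1, -0.2, 0.1]
opening: 1.001
grasp_force: 0.0
```

```bash
python3 - <<'E'
from rig import *
import cv2
s=read_state();print(s['position'],s['force'])
c=capture('wrist');print(c['T_tool_cam'],c['vertical_fov'],c['cx'],c['cy'])
cv2.imwrite('pics/w1.png',c['image'][:,:,::-1])
E
```

```text
[0.5141496  0.20188768 0.24716534] [ 0.07872655 -0.20696089  0.0632226 ]
[[-1.07836783e-03 -9.52380717e-01 -3.04909506e-01  8.29801781e-02]
 [ 9.99999306e-01 -1.17172218e-03  1.23179276e-04 -3.73207107e-04]
 [-4.74582799e-04 -3.04909162e-01  9.52381320e-01 -1.37399511e-01]
 [ 0.00000000e+00  0.00000000e+00  0.00000000e+00  1.00000000e+00]] 64.8945874564415 283.7834921431735 205.9915455927034
```

View pics/w1.png

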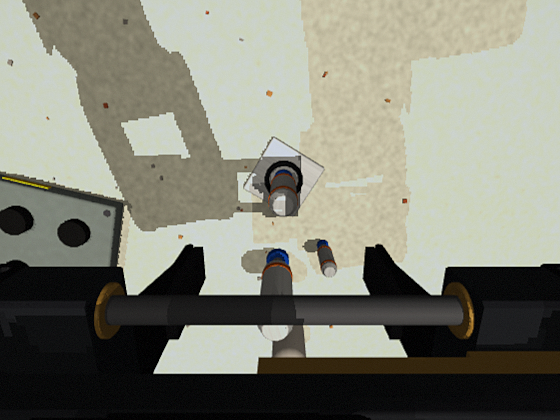

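The wrist view shows the chosen probe in its ring, with the cap at (285,203) and the ring at (283,180). The large probe is lower in the image at (277,330). I'll check the position with a ray.

```bash
python3 - <<'E'
from rig import *
from h import *
s=read_state();c=capture('wrist')
T=np.eye(4);T[:3,:3]=s['tcp_rot'];T[:3,3]=s['position'];T=T@c['T_tool_cam']
print(onz(c,284.5,203,.116,T),onz(c,283,180,.022,T),s['position'])
E
```

```text
[0.51289812 0.20325694 0.116     ] [0.51483361 0.20187767 0.022     ] [0.51280962 0.20288826 0.24708387]
```

Call:
{"api": "step_arm", "payload": {"steps": [[0,0,0.12,0,0,0,-1],[0,0,0.24,0,0,0,-1],[0,0,0.36,0,0,0,-1],[0,0,0.46,0,0,0,-1],[0,0,0.52,0,0,0,-1],[0,0,0.553,0,0,0,-1],[0,0,0.553,0,0,0,-1],[0,0,0.553,0,0,0,1]]}}

```text
time_s: 2.2
position: [0.5128, 0.2034, 0.0819]
tcp_rot: [[-1.0, -0.002, -0.0], [-0.002, 1.0, 0.0], [0.0, 0.0, -1.0]]
force: [-0.0, 0.8, -0.1]
opening: 0.972
grasp_force: 0.0
```

Call:
{"api": "step_arm", "payload": {"steps": [[0,0,0,0,0,0,1],[0,0,0,0,0,0,1],[0,0,0,0,0,0,1],[0,0,0,0,0,0,1],[0,0,0,0,0,0,1],[0,0,0,0,0,0,1],[0,0,0,0,0,0,1],[0,0,0,0,0,0,1]]}}

```text
time_s: 2.87
position: [0.5134, 0.202, 0.0817]
tcp_rot: [[-1.0, 0.0, 0.0], [0.0, 1.0, 0.0], [-0.0, 0.0, -1.0]]
force: [-0.4, 0.4, 0.5]
opening: 0.402
grasp_force: 0.0
```

Call:
{"api": "step_arm", "payload": {"steps": [[0,0,0,0,0,0,1],[0,0,0,0,0,0,1],[0,0,0,0,0,0,1],[0,0,0,0,0,0,1],[0,0,0,0,0,0,1],[0,0,0,0,0,0,1]]}}

```text
time_s: 3.37
position: [0.5133, 0.202, 0.0816]
tcp_rot: [[-1.0, -0.0, -0.0], [-0.0, 1.0, -0.0], [0.0, -0.0, -1.0]]
force: [0.2, -0.6, -0.2]
opening: 0.291
grasp_force: 30.0
```

Call:
{"api": "step_arm", "payload": {"steps": [[0,0,-0.1,0,0,0,1],[0,0,-0.2,0,0,0,1],[0,0,-0.3,0,0,0,1],[0,0,-0.35,0,0,0,1],[0,0,-0.35,0,0,0,1],[0,0,-0.35,0,0,0,1]]}}

```text
time_s: 3.87
position: [0.5134, 0.2022, 0.187]
tcp_rot: [[-1.0, -0.0, 0.001], [-0.0, 1.0, 0.0], [-0.001, 0.0, -1.0]]
force: [0.0, 0.1, -1.8]
opening: 0.289
grasp_force: 30.0
```

Call:
{"api": "step_arm", "payload": {"steps": [[-0.03,-0.12,0,0,0,0,1],[-0.06,-0.25,0,0,0,0,1],[-0.09,-0.38,0,0,0,0,1],[-0.12,-0.5,0,0,0,0,1],[-0.15,-0.62,0,0,0,0,1],[-0.18,-0.74,0,0,0,0,1],[-0.194,-0.796,0,0,0,0,1],[-0.194,-0.796,0,0,0,0,1]]}}

```text
time_s: 4.53
position: [0.572, -0.041, 0.1843]
tcp_rot: [[-1.0, 0.005, -0.002], [0.005, 1.0, -0.001], [0.002, -0.001, -1.0]]
force: [-0.0, 0.4, -1.2]
opening: 0.286
grasp_force: 30.0
```

```bash
python3 - <<'E'
from rig import *
import cv2,numpy as np
s=read_state();print(s['time_s'],s['position'],s['force'],s['opening'],s['grasp_force'])
t=capture('scene')['image'][150:270,200:340]
w=capture('wrist')['image']
im=np.hstack([cv2.resize(t,(400,343)),cv2.resize(w,(400,343))])
cv2.imwrite('pics/m1.png',im[:,:,::-1])
E
```

```text
4.5333 [ 0.57200218 -0.0409568   0.18433024] [-0.03713358  0.42284355 -1.23714168] 0.28615172065336236 29.998508943244815
```

View pics/m1.png

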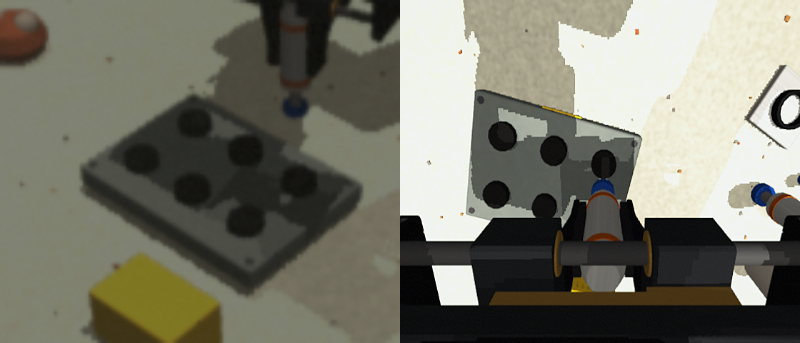

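The probe hangs upright in the jaws over the near pad row. In the right half of the image, the pads are at about (502,136), (553,150) and (603,163). I'll refine the pad positions from the wrist camera and check that the arm has settled.

Call:
{"api": "step_arm", "payload": {"steps": [[0,0,0,0,0,0,1],[0,0,0,0,0,0,1]]}}

```text
time_s: 4.8
position: [0.5704, -0.0352, 0.1857]
tcp_rot: [[-1.0, -0.002, -0.003], [-0.002, 1.0, 0.001], [0.003, 0.001, -1.0]]
force: [1.1, 0.0, -1.8]
opening: 0.289
grasp_force: 30.0
```

```bash
python3 - <<'E'
from rig import *
from h import *
s=read_state();c=capture('wrist')
T=np.eye(4);T[:3,:3]=s['tcp_rot'];T[:3,3]=s['position'];T=T@c['T_tool_cam']
print(s['position'],s['force'])
g=cv2.cvtColor(c['image'],cv2.COLOR_RGB2GRAY)
m=(g<50).astype('uint8');m[:100]=0;m[265:]=0;m[:,:95]=0;m[:,330:]=0
n,l,st,ce=cv2.connectedComponentsWithStats(m)
for i in range(1,n):
    if st[i,4]>250: print(st[i],ce[i].round(1),onz(c,*ce[i],.04,T).round(4))
E
```

```text
[ 0.5704104  -0.03517641  0.18565538] [ 1.06840688  0.02489003 -1.81798817]
[ 120  148   41   37 1147] [140.  165.7] [ 0.5411 -0.1598  0.04  ]
[ 193  166   38   37 1095] [211.4 183.8] [ 0.5571 -0.0991  0.04  ]
[ 263  183   38   56 1384] [281.6 208. ] [ 0.5796 -0.0374  0.04  ]
[112 220  39  34 987] [131.  236.5] [ 0.6073 -0.1769  0.04  ]
[181 236  35  29 845] [198.1 251. ] [ 0.622  -0.1158  0.04  ]
[238 244  24  21 377] [250.4 255.4] [ 0.6266 -0.0669  0.04  ]
[307 245  23  20 367] [317.1 255.6] [ 0.6268 -0.0039  0.04  ]
```

Call:
{"api": "step_arm", "payload": {"steps": [[0,0,0.08,0,0,0,1],[0,0,0.15,0,0,0,1],[0,0,0.2,0,0,0,1],[0,0,0.22,0,0,0,1],[0,0,0.23,0,0,0,1],[0,0,0.235,0,0,0,1],[0,0,0.235,0,0,0,1],[0,0,0.235,0,0,0,1]]}}

```text
time_s: 5.52
position: [0.5722, -0.0367, 0.1171]
tcp_rot: [[-1.0, -0.0, 0.002], [-0.0, 1.0, -0.0], [-0.002, -0.0, -1.0]]
force: [0.4, -0.3, -1.4]
opening: 0.293
grasp_force: 30.0
```

Call:
{"api": "step_arm", "payload": {"steps": [[0,0,0.004,0,0,0,1],[0,0,0.008,0,0,0,1],[0,0,0.008,0,0,0,1],[0,0,0.008,0,0,0,1]]}}

```text
time_s: 5.85
position: [0.5716, -0.0368, 0.1139]
tcp_rot: [[-1.0, 0.0, 0.0], [0.0, 1.0, -0.0], [-0.0, -0.0, -1.0]]
force: [0.7, -0.2, -1.7]
opening: 0.291
grasp_force: 30.0
```

Call:
{"api": "step_arm", "payload": {"steps": [[0,0,0.005,0,0,0,1],[0,0,0.005,0,0,0,1],[0,0,0.005,0,0,0,1],[0,0,0.005,0,0,0,1]]}}

```text
time_s: 6.18
position: [0.5715, -0.0367, 0.1122]
tcp_rot: [[-1.0, -0.0, -0.0], [-0.0, 1.0, 0.0], [0.0, 0.0, -1.0]]
force: [0.1, -0.1, -1.2]
opening: 0.293
grasp_force: 30.0
```

Call:
{"api": "step_arm", "payload": {"steps": [[0,0,0.003,0,0,0,1],[0,0,0.003,0,0,0,1],[0,0,0.003,0,0,0,1],[0,0,0.003,0,0,0,1]]}}

```text
time_s: 6.52
position: [0.5717, -0.0367, 0.1116]
tcp_rot: [[-1.0, -0.0, 0.0], [-0.0, 1.0, -0.0], [-0.0, -0.0, -1.0]]
force: [-1.3, 0.5, 0.3]
opening: 0.293
grasp_force: 30.0
```

Call:
{"api": "step_arm", "payload": {"steps": [[0,0,0.003,0,0,0,1],[0,0,0.003,0,0,0,1],[0,0,0.003,0,0,0,1],[0,0,0.003,0,0,0,1]]}}

```text
time_s: 6.85
position: [0.5717, -0.0367, 0.1107]
tcp_rot: [[-1.0, -0.0, 0.0], [-0.0, 1.0, -0.0], [-0.0, -0.0, -1.0]]
force: [-0.8, 0.1, 2.4]
opening: 0.29
grasp_force: 30.0
```

A sits at the normal height: contact at TCP z ≈ 0.1116. Next is B at TCP z ≈ 0.1125, where only a proud pad would touch.

Call:
{"api": "step_arm", "payload": {"steps": [[0,0,-0.03,0,0,0,1],[0.01,-0.03,-0.03,0,0,0,1],[0.03,-0.13,-0.03,0,0,0,1],[0.052,-0.206,-0.03,0,0,0,1],[0.052,-0.206,-0.03,0,0,0,1],[0.052,-0.206,-0.015,0,0,0,1],[0.052,-0.206,-0.006,0,0,0,1],[0.052,-0.206,-0.006,0,0,0,1]]}}

```text
time_s: 7.52
position: [0.5561, -0.0989, 0.1122]
tcp_rot: [[-1.0, -0.001, 0.0], [-0.001, 1.0, -0.002], [-0.0, -0.002, -1.0]]
force: [0.1, -3.1, 5.1]
opening: 0.289
grasp_force: 30.0
```

Call:
{"api": "step_arm", "payload": {"steps": [[0,0,0,0,0,0,1],[0,0,0,0,0,0,1],[0,0,0,0,0,0,1]]}}

```text
time_s: 7.77
position: [0.5564, -0.0983, 0.1126]
tcp_rot: [[-1.0, -0.001, 0.001], [-0.001, 1.0, -0.001], [-0.001, -0.001, -1.0]]
force: [-1.1, -3.2, 3.6]
opening: 0.291
grasp_force: 30.0
```

B touched 2.7 mm higher than A, so B is proud. There was some side force from landing while still moving, so I'll lift, settle and land again cleanly.

Call:
{"api": "step_arm", "payload": {"steps": [[0,0,-0.02,0,0,0,1],[0,0,-0.02,0,0,0,1],[0,0,-0.02,0,0,0,1],[0,0,-0.02,0,0,0,1],[0,0,-0.01,0,0,0,1],[0,0,0,0,0,0,1],[0,0,0,0,0,0,1],[0,0,0,0,0,0,1]]}}

```text
time_s: 8.43
position: [0.5559, -0.0983, 0.1124]
tcp_rot: [[-1.0, 0.0, -0.0], [0.0, 1.0, 0.001], [0.0, 0.001, -1.0]]
force: [-1.2, 0.5, 4.0]
opening: 0.294
grasp_force: 30.0
```

```bash
python3 - <<'E'
from rig import *
import cv2,numpy as np
t=capture('scene')['image'][150:270,200:340]
w=capture('wrist')['image'][150:270,140:280]
cv2.imwrite('pics/m2.png',np.hstack([cv2.resize(t,(400,343)),cv2.resize(w,(400,343))])[:,:,::-1])
E
```

```text
(no output)
```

View pics/m2.png

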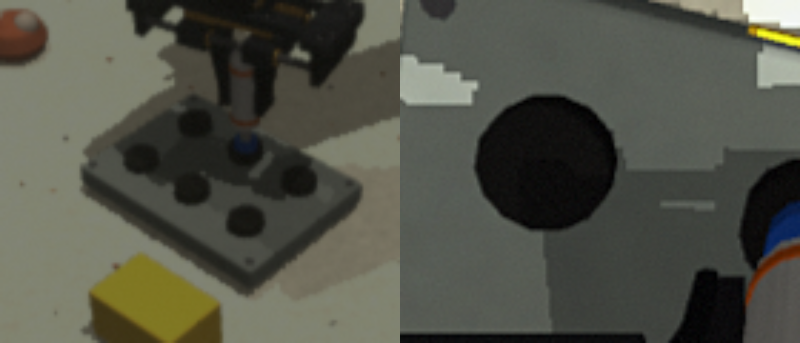

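The foot stands squarely on pad B, the middle pad of the near row (left half, (245,150)). The second touch gave about 5.4 N net, or 2 mm of travel. Next I press 5 mm more.

Call:
{"api": "step_arm", "payload": {"steps": [[0,0,0.003,0,0,0,1],[0,0,0.006,0,0,0,1],[0,0,0.009,0,0,0,1],[0,0,0.012,0,0,0,1],[0,0,0.014,0,0,0,1],[0,0,0.014,0,0,0,1],[0,0,0.014,0,0,0,1]]}}

```text
time_s: 9.12
position: [0.556, -0.0982, 0.1089]
tcp_rot: [[-1.0, -0.0, 0.0], [-0.0, 1.0, 0.0], [-0.0, 0.0, -1.0]]
force: [-1.7, 1.6, 8.9]
opening: 0.29
grasp_force: 30.0
```

Call:
{"api": "step_arm", "payload": {"steps": [[0,0,0.003,0,0,0,1],[0,0,0.006,0,0,0,1],[0,0,0.006,0,0,0,1],[0,0,0.006,0,0,0,1],[0,0,0.006,0,0,0,1],[0,0,0.006,0,0,0,1],[0,0,0.006,0,0,0,1],[0,0,0.006,0,0,0,1]]}}

```text
time_s: 9.78
position: [0.556, -0.0982, 0.1075]
tcp_rot: [[-1.0, 0.0, 0.001], [0.0, 1.0, 0.0], [-0.001, 0.0, -1.0]]
force: [-1.4, 1.9, 11.2]
opening: 0.293
grasp_force: 30.0
```

Call:
{"api": "step_arm", "payload": {"steps": [[0,0,0,0,0,0,1],[0,0,0,0,0,0,1],[0,0,0,0,0,0,1],[0,0,0,0,0,0,1],[0,0,0,0,0,0,1],[0,0,0,0,0,0,1],[0,0,0,0,0,0,1],[0,0,0,0,0,0,1]]}}

```text
time_s: 10.45
position: [0.556, -0.0983, 0.1075]
tcp_rot: [[-1.0, 0.0, 0.0], [0.0, 1.0, 0.0], [-0.0, 0.0, -1.0]]
force: [-2.8, 2.1, 11.7]
opening: 0.289
grasp_force: 30.0
```

Call:
{"api": "step_arm", "payload": {"steps": [[0,0,0,0,0,0,1],[0,0,0,0,0,0,1],[0,0,0,0,0,0,1],[0,0,0,0,0,0,1],[0,0,0,0,0,0,1],[0,0,0,0,0,0,1]]}}

```text
time_s: 10.95
position: [0.556, -0.0983, 0.1075]
tcp_rot: [[-1.0, 0.0, 0.001], [0.0, 1.0, 0.0], [-0.001, 0.0, -1.0]]
force: [-1.7, 2.7, 11.3]
opening: 0.294
grasp_force: 30.0
```

Held at about 12.8 N for well over a second. I'll relieve the spring, lift clear to shed the side load, then set the probe down lightly.

Call:
{"api": "step_arm", "payload": {"steps": [[0,0,-0.009,0,0,0,1],[0,0,-0.018,0,0,0,1],[0,0,-0.027,0,0,0,1],[0,0,-0.027,0,0,0,1],[0,0,-0.027,0,0,0,1],[0,0,-0.025,0,0,0,1],[0,0,-0.024,0,0,0,1],[0,0,-0.024,0,0,0,1]]}}

```text
time_s: 11.62
position: [0.5561, -0.0988, 0.1133]
tcp_rot: [[-1.0, -0.0, 0.0], [-0.0, 1.0, -0.0], [-0.0, -0.0, -1.0]]
force: [-0.4, -0.5, 2.9]
opening: 0.291
grasp_force: 30.0
```

Call:
{"api": "step_arm", "payload": {"steps": [[0,0,0,0,0,0,1],[0,0,0,0,0,0,1],[0,0,0,0,0,0,1]]}}

```text
time_s: 11.87
position: [0.5561, -0.0988, 0.1135]
tcp_rot: [[-1.0, -0.0, 0.0], [-0.0, 1.0, -0.0], [-0.0, -0.0, -1.0]]
force: [-0.5, -1.3, 2.7]
opening: 0.291
grasp_force: 30.0
```

Call:
{"api": "step_arm", "payload": {"steps": [[0,0,-0.0035,0,0,0,1],[0,0,-0.0035,0,0,0,1],[0,0,-0.0035,0,0,0,1],[0,0,-0.0035,0,0,0,1],[0,0,-0.0035,0,0,0,1]]}}

```text
time_s: 12.28
position: [0.5556, -0.0982, 0.1142]
tcp_rot: [[-1.0, -0.0, -0.001], [-0.0, 1.0, 0.001], [0.001, 0.001, -1.0]]
force: [0.7, -0.4, -0.9]
opening: 0.29
grasp_force: 30.0
```

Call:
{"api": "step_arm", "payload": {"steps": [[0,0,0,0,0,0,0.4],[0,0,0,0,0,0,0.36],[0,0,0,0,0,0,0.32],[0,0,0,0,0,0,0.25],[0,0,0,0,0,0,0.1],[0,0,0,0,0,0,-0.2],[0,0,0,0,0,0,-0.5],[0,0,0,0,0,0,-0.6]]}}

```text
time_s: 12.95
position: [0.556, -0.0986, 0.1145]
tcp_rot: [[-1.0, 0.0, 0.0], [0.0, 1.0, -0.0], [-0.0, -0.0, -1.0]]
force: [-0.1, 0.2, -0.5]
opening: 0.594
grasp_force: 0.0
```

Call:
{"api": "step_arm", "payload": {"steps": [[0,0,0,0,0,0,-0.6],[0,0,0,0,0,0,-0.6],[0,0,0,0,0,0,-0.6],[0,0,0,0,0,0,-0.6]]}}

```text
time_s: 13.28
position: [0.5559, -0.0985, 0.1145]
tcp_rot: [[-1.0, -0.0, -0.0], [-0.0, 1.0, 0.0], [0.0, 0.0, -1.0]]
force: [0.4, 0.4, 0.2]
opening: 0.785
grasp_force: 0.0
```

Now I retreat straight up.

Call:
{"api": "step_arm", "payload": {"steps": [[0,0,-0.05,0,0,0,-0.6],[0,0,-0.12,0,0,0,-0.6],[0,0,-0.22,0,0,0,-0.6],[0,0,-0.34,0,0,0,-0.6],[0,0,-0.4,0,0,0,-0.6],[0,0,-0.4,0,0,0,-0.6],[0,0,-0.4,0,0,0,-0.6],[0,0,-0.4,0,0,0,-0.6]]}}

```text
time_s: 13.95
position: [0.5551, -0.0982, 0.2335]
tcp_rot: [[-1.0, -0.0, -0.002], [-0.0, 1.0, 0.001], [0.002, 0.001, -1.0]]
force: [-0.0, 0.5, 0.3]
opening: 0.799
grasp_force: 0.0
```

```bash
python3 - <<'E'
from rig import *
import cv2,numpy as np
print(read_state()['position'])
t=capture('scene')['image'][140:290,180:380]
w=capture('wrist')['image']
cv2.imwrite('pics/m3.png',np.hstack([cv2.resize(t,(400,300)),cv2.resize(w,(400,300))])[:,:,::-1])
E
```

```text
[ 0.5550659  -0.09817979  0.23352101]
```

View pics/m3.png

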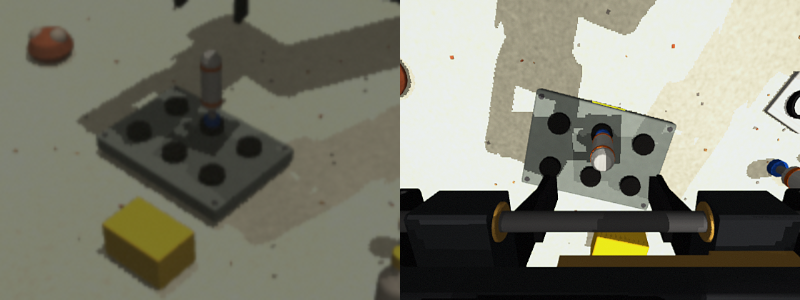

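The probe stands upright by itself on pad B, with its foot at left (210,125). The jaws are well clear and the bystanders have not moved, so I'm handing in.

```bash
python3 -c "
from rig import *
print(hand_in())"
```

```text
the job is handed in; nothing more can be done
None
```

The proud pad is the middle one of the row nearest the robot, about 2.7 mm high; it was pressed at about 13 N for over a second, the probe was left standing upright on it, and the job is handed in, with no verdict returned.

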